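# Click the third filter under the examination light's lens tube

### The arm

A 6-joint arm with a two-finger parallel gripper is mounted at the origin on the work surface. World frame = base frame: x ahead of the robot, y to its left, z up, the work surface at z = 0. Lengths are in mm, angles in rad, forces in N, time in s.
With the tool pointing down it reaches from about 300 to 850 mm from the base axis. Payload 5.4 kg.
Tool frame: the origin (TCP) lies at the very end of the fingers, on their centre line; the grasp point (between the pads) lies 19 mm behind it; z points along the fingers, y is the direction in which the jaws open and shut (so a half turn about z gives the same grasp; the last joint's range is limited). The gripper opens to 85 mm and grips with 20 to 120 N. Pads are 22 mm wide; open, the fingers measure 114 mm over their backs; the gripper's body (76 mm by 85 mm) begins 54 mm behind the grasp point. The pads swing forward as they close: fully open they stand 13 mm farther back than shut.
Start: joints at [-1.441, 0.158, 1.597, -0, 1.386, -0.21], TCP at [191.623, -542.113, 231.299] pointing down, gripper open.
Joint ranges: [-2.91, 2.91], [-0.94, 2.29], [0.18, 2.7], [-1.29, 4.43], [0.17, 2.64], [-3, 3]. Speed limits (rad/s): [2.57, 2.57, 3.14, 3.14, 3.14, 3.14].

### API

Orientations are given as a unit quaternion [x, y, z, w].
In Python, from cell import get_obs, read_camera, camera_params, close_job, spot_in, trace, pinpoint gives the robot as it stands. The module is installed in compiled form; this text tells all that it offers.
- The arm moves only by the tool send_rows, never from a script. Its argument "increments" is a list of rows, each a list of 3 entries, a list of its own where there are three numbers: the shift along the tool's x, y, z in mm, then the turn, a rotation vector about the tool's x, y, z in rad, then the gripper's target within -1 to 1 (fully open at 1, half-way at 0, shut at -1). A call has 1 to 5 rows; each row shifts and turns the pose as measured when the row begins, along the tool's axes as they then stand; what a row does not reach is not made up. A row lasts 1/12 s, in which the tool goes at most 41.7 mm and 7.16 degrees, less where a joint would pass 70% of its speed; a pose out of reach is approached as far as the arm can. A call is refused whole if a number of a shift passes 41.7 or a number of a turn 0.125, either way. A call with a gripper value outside its range is refused whole. The fingers move at their own pace and stop on an object; the grip force is fixed at half the most. Time passes only in rows, so rows that do not move let the fingers close. It gives the time, the measured TCP pose, the force and the opening at its end, in the units of the state.
- get_obs(): the state, without advancing time (a new reading comes with each control period).
- read_camera(name): name is "scene" or "top" or "wrist"; returns (picture, depth): 384x512x3 uint8, red, green, blue; 384x512 float32, mm along the optical axis (not along the pixel's ray), 0 where there is no reading.
- camera_params(name): a dict with "mtx" (3x3 intrinsics, pixels), "extrinsics" (4x4, takes a point from camera to world coordinates). Camera axes: x right, y down, z forward; pixel columns grow to the right and rows downward; lengths in mm; the calibration is good to about 2 mm. The wrist camera is an equidistant fisheye: a pixel r from the principal point sees the ray r / f radians off the axis. A picture is of the moment at which its call begins: read the wrist's pose just before it. camera_params takes no time and is no camera call; for the wrist camera it gives the pose at the moment of the call.
- close_job(): hands the job in, once; it reports no verdict.
Trained networks look in the newest picture that a camera, given by its name, has taken for a name from the list of things; names that differ only in an ending like _2 or _b are one class to them, and where a whole thing is asked for, a point or a joint stands for the part that bears it (a point fixed in the world has none). Each returns a list of dicts, best first, with "conf" (0 to 1); they miss things now and then, are a little off and sometimes report something else, mostly with a low value. They report only what shows in the picture. A call takes as long as a camera call.
- spot_in(query, camera): "xyz" ([x, y, z] in mm, in world coordinates, good to about 4 mm: the middle of the surface that is visible of it).
- trace(query, camera): "pixels" (384x512 bool, what is visible of it).
- pinpoint(query, camera): "xyz" ([x, y, z] in mm, in world coordinates, good to about 4 mm: a listed point, or the origin of a listed thing).
The state is a dict: "time": time; "joint_pos": joint angles; "joint_vel": joint speeds; "tau": joint torques, N m; "eef_pos": TCP position; "eef_rot": TCP orientation; "ft_force": force on the tool from outside, world axes, zero at the start; "torque": the same for the moment, N m; "opening": opening from 0.0 (shut) to 1.0 (fully open).
Only numpy, scipy, OpenCV 4.12 (cv2) and the standard library are available. Lean on these libraries where they do the work, as an engineer would, in place of code of your own. Each camera call takes 0.05 s, during which the arm holds its last target.

### The job

On the examination light, turn the flat filter wheel until filter number three is clicked in directly under the dark lens tube, then let go. Filters are counted clockwise seen from above, and number one is the filter beside the wheel's upright finger peg.

Things in the scene. Friction and masses are not known exactly. Their poses are not given: they have to be found in the camera images.
- wheel (a joint): Turn of the filter wheel, rad, growing anticlockwise seen from above; 0 = filter number three under the tube. A sprung detent pulls it to rests every 0.785 rad (0, 0.785..): bring it within 0.2 rad of a rest and release. A click takes up to about 4 N at the peg. Starts one to four clicks anticlockwise of 0 (rarely poised between two): turn it clockwise. Stops at -0.95 and 3.6.
- peg (a point): Centre, half-way up, of the finger peg's black sleeve: upright, 16 mm across, 44 mm tall, spinning freely on its own axis, so it can be pinched from above and carried round without turning the hand. It stands on the wheel 70 mm from the wheel's axis, outside filter number one. This point is 91 mm above the table, the sleeve's top 113 mm; under it a collar 22 mm across, 3 mm high.
- hub (a point): Point on the wheel's upright axis at its top face, 66 mm above the table. The wheel: a level aluminium disc 164 mm across, 10 mm thick, eight round black filters (24 mm across, 46 mm from the axis, every 45 degrees), hub cap 28 mm across and 4 mm high. Under it a fixed white round housing 200 mm across; at one side a white lamp block 120 x 120 mm, 60 mm high.
- port (a point): Point on the wheel's top face under the lens tube, 46 mm from the axis towards the lamp block. The dark tube, 32 mm across, hangs 8 mm above the wheel from a 34 mm wide arm on a post at the lamp block; tube and arm tops 119 mm above the table. With filter number three here the peg stands a quarter turn anticlockwise of the tube.

How it is judged (in metres and radians):
At the end, for the whole second after the job is handed in: The wheel rests, still and released, with filter number three under the lens tube: its joint within 0.175 rad (10 degrees) of 0 (value of joint wheel between -0.175 and 0.175 rad and velocity of joint wheel between -0.1 and 0.1 rad/s); the robot touches nothing.
It also fails if it takes over 42 s, if anything falls off the work surface, if the arm or the gripper's body presses on something with over 40 N, if the wrist force passes 120 N, or if a joint passes its speed limit or range.

## Working session

There is one attempt and no reset: what is moved stays moved. The work goes in short steps, Python scripts to look and compute and a tool call to move; the robot and the scene stay as the last step left them, time stands still between calls to the robot, and variables do not carry over. Pictures are saved under pics/ and viewed, and the job is handed in when it is done.

Besides the shell and the picture viewer there is one more tool, called by a JSON object that holds its "method" and its "body". send_rows: Moves the arm, as the interface text tells. Its arguments: {"type":"object","properties":{"increments":{"type":"array","items":{"type":"array"}}},"required":["increments"]}

```bash
mkdir -p pics
python3 - <<'E'
from cell import *
import cv2,numpy as np
o=get_obs();print(o['time'],o['eef_pos'],o['eef_rot'],o['opening'])
for c in ['scene','top']:
    p,d=read_camera(c);cv2.imwrite(f'pics/{c}0.png',p[:,:,::-1])
    for q in ['peg','hub','port']:
        print(c,q,[(np.round(r['xyz'],1),round(r['conf'],2)) for r in pinpoint(q,c)][:2])
E
```

```text
0.0 [ 191.56217845 -541.50602121  230.30248006] [ 9.85600350e-01  1.69088850e-01  4.74805609e-05 -9.53090963e-04] 1.0012730630423115
scene peg [(array([566.4, -54.4,  67.3]), 0.71), (array([633.7, -37.5,  88.9]), 0.58)]
scene hub [(array([569.6, -53.2,  67.3]), 0.64)]
scene port []
top peg [(array([633.5, -35.4,  94.8]), 0.57)]
top hub [(array([563.1, -52.3,  61.5]), 0.79)]
top port [(array([556.1,  -4.2,  60.8]), 0.74)]
```

View pics/scene0.png

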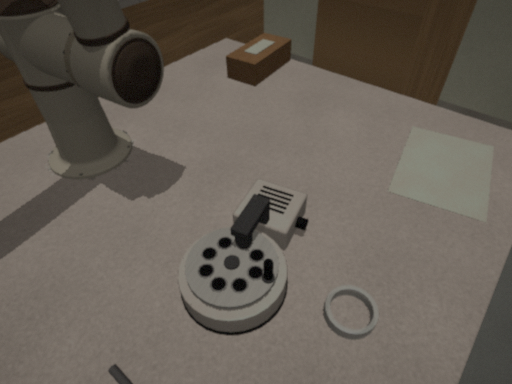

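View pics/top0.png

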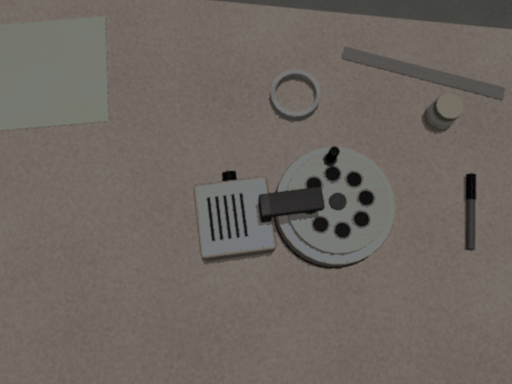

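```bash
cat > h.py <<'E'
from cell import *
import cv2,numpy as np
from scipy.spatial.transform import Rotation as R
def cloud(c):
    p,d=read_camera(c);P=camera_params(c);K=P['mtx'];T=np.array(P['extrinsics'])
    v,u=np.mgrid[:384,:512]
    X=np.stack([(u-K[0][2])/K[0][0]*d,(v-K[1][2])/K[1][1]*d,d],-1)@T[:3,:3].T+T[:3,3]
    X[d==0]=np.nan
    return p,d,X
def local(v):  # world vec -> tool
    return R.from_quat(get_obs()['eef_rot']).inv().apply(v)
E
python3 - <<'E'
from h import *
for c in ['top','scene']:
    p,d,X=cloud(c)
    z=X[...,2];x=X[...,0];y=X[...,1]
    m=(abs(z-111)<7)&(x>615)&(x<660)&(abs(y+36)<30)
    print(c,'pegtop',m.sum(),np.nanmedian(X[m],0),X[m].min(0) if m.any() else 0,X[m].max(0) if m.any() else 0)
    m=(abs(z-66)<4)&(np.hypot(x-565,y+53)<105)
    cn=(m*255).astype(np.uint8)
    pts=X[m][:,:2].astype(np.float32);print(m.sum(),cv2.minEnclosingCircle(pts),np.median(X[m],0))
    m=(abs(z-117)<8)&(abs(x-560)<40)&(y>-40)
    print('arm',m.sum(),cv2.minAreaRect(X[m][:,:2].astype(np.float32)))
    m=(abs(z-60)<4)&(y>50)&(y<220)&(abs(x-540)<100)
    print('block',cv2.minAreaRect(X[m][:,:2].astype(np.float32)))
for q in ['peg','hub','port']:
    for c in ['top','scene']: print(c,q,[(np.round(r['xyz'],1),round(r['conf'],2)) for r in pinpoint(q,c)][:2])
E
```

```text
top pegtop 94 [634.83599488 -34.74404926 111.9821536 ] [628.34029561 -43.25880027 104.02777815] [642.83930414 -27.65542042 115.01437553]
7009 ((567.9464721679688, -51.96369934082031), 82.07389831542969) [564.81057616 -60.21959853  65.6849835 ]
arm 1481 ((549.6109008789062, 23.470966339111328), (34.755615234375, 95.13352966308594), 13.727690696716309)
block ((528.33544921875, 108.41848754882812), (119.19285583496094, 118.61968994140625), 13.453954696655273)
scene pegtop 88 [638.74392844 -37.60891482 112.43710863] [630.18839018 -44.11823355 104.4324526 ] [645.07621666 -28.70661366 114.75721992]
5298 ((569.2914428710938, -52.51312255859375), 82.19483184814453) [577.65362216 -65.56082487  66.00945312]
arm 852 ((551.8820190429688, 21.88701629638672), (33.7034912109375, 94.38720703125), 13.232958793640137)
block ((531.2007446289062, 107.51993560791016), (119.70246124267578, 118.5866470336914), 13.447944641113281)
top peg [(array([636.1, -35.7,  93.8]), 0.6)]
scene peg [(array([636.2, -37.6,  92.4]), 0.53)]
top hub [(array([566.4, -52. ,  63.2]), 0.76)]
scene hub [(array([569.9, -51. ,  68.6]), 0.94)]
top port [(array([560.2,  -4.4,  62.1]), 0.68)]
scene port []
```

{"method": "send_rows", "body": {"increments": [[[0,0,0],[0,0,0.105],1],[[33,-23,0],[0,0,0],1],[[33,-23,0],[0,0,0],1],[[33,-23,0],[0,0,0],1],[[33,-23,0],[0,0,0],1]]}}

```text
time: 1.22
eef_pos: [297.2, -424.6, 230.8]
eef_rot: [0.994, 0.108, -0.001, 0.002]
ft_force: [1.0, -0.4, 0.3]
opening: 0.995
```

{"method": "send_rows", "body": {"increments": [[[33,-23,0],[0,0,0],1],[[33,-23,0],[0,0,0],1],[[33,-23,0],[0,0,0],1],[[33,-23,0],[0,0,0],1],[[33,-23,0],[0,0,0],1]]}}

```text
time: 1.63
eef_pos: [437.8, -270.2, 231.2]
eef_rot: [0.994, 0.107, 0.0, 0.003]
ft_force: [1.2, -1.1, -0.3]
opening: 1.003
```

```bash
cat > g.py <<'E'
from h import *
import sys
o=get_obs();p=np.array(o['eef_pos'])
r=R.from_quat(o['eef_rot']);M=r.as_matrix()
print(round(o['time'],2),p.round(1),'toolx ang',np.degrees(np.arctan2(M[1,0],M[0,0])).round(1),'tilt',M[:,2].round(3),'op',round(o['opening'],3),'F',np.round(o['ft_force'],1))
t=np.array([float(a) for a in sys.argv[1:4]])
if len(t)==3: print('tool delta',r.inv().apply(t-p).round(1))
E
python3 g.py 636.5 -36 190
```

```text
1.63 [ 437.8 -270.2  231.2] toolx ang 12.3 tilt [ 0.001 -0.006 -1.   ] op 1.003 F [ 1.2 -1.1 -0.3]
tool delta [ 243.9 -186.9   40. ]
```

{"method": "send_rows", "body": {"increments": [[[32,-24,5],[0,0,0],1],[[32,-24,5],[0,0,0],1],[[32,-24,5],[0,0,0],1],[[32,-24,5],[0,0,0],1],[[32,-24,5],[0,0,0],1]]}}

```text
time: 2.05
eef_pos: [573.2, -113.2, 207.8]
eef_rot: [0.994, 0.107, 0.003, 0.005]
ft_force: [0.9, -1.9, 0.5]
opening: 1.003
```

```bash
python3 g.py 636.5 -36 190
```

```text
2.05 [ 573.2 -113.2  207.8] toolx ang 12.3 tilt [ 0.006 -0.01  -1.   ] op 1.003 F [ 0.9 -1.9  0.5]
tool delta [ 78.3 -62.2  17.5]
```

{"method": "send_rows", "body": {"increments": [[[28,-22,6],[0,0,0],1],[[28,-22,6],[0,0,0],1],[[20,-16,5],[0.01,0.005,-0.02],1],[[0,0,0],[0,0,0],1],[[0,0,0],[0,0,0],1]]}}

```text
time: 2.47
eef_pos: [640.4, -26.1, 187.9]
eef_rot: [0.992, 0.122, 0.005, -0.001]
ft_force: [0.1, -0.5, -0.4]
opening: 1.001
```

```bash
python3 g.py 636.5 -36 79
python3 - <<'E'
from h import *
p,d=read_camera('wrist');cv2.imwrite('pics/w1.png',p[:,:,::-1])
for q in ['peg','hub']: print(q,[(np.round(r['xyz'],1),round(r['conf'],2)) for r in pinpoint(q,'wrist')][:2])
E
```

```text
2.47 [640.4 -26.1 187.9] toolx ang 14.1 tilt [ 0.01   0.003 -1.   ] op 1.001 F [ 0.1 -0.5 -0.4]
tool delta [ -7.3   8.7 108.9]
peg [(array([638.1, -33.3,  92.9]), 0.63)]
hub [(array([567.7, -53.5,  67. ]), 0.64)]
```

View pics/w1.png

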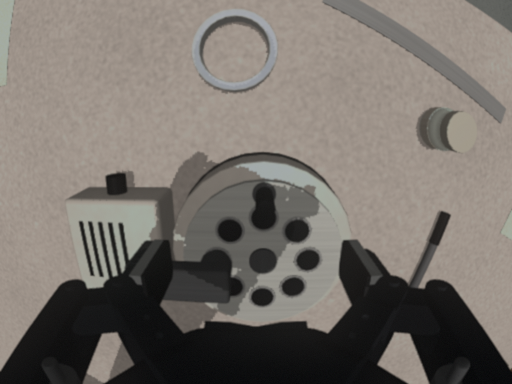

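{"method": "send_rows", "body": {"increments": [[[-3,4,30],[0,0.01,0],1],[[-2,3,30],[0,0,0],1],[[0,1,20],[0,0,0],1],[[0,0,10],[0,0,0],1],[[0,0,0],[0,0,0],1]]}}

```text
time: 3.03
eef_pos: [639.3, -44.3, 101.4]
eef_rot: [0.993, 0.117, 0.015, 0.001]
ft_force: [-1.1, -0.5, -0.6]
opening: 1.0
```

```bash
python3 g.py 637 -35.5 79
```

```text
3.03 [639.3 -44.3 101.4] toolx ang 13.4 tilt [ 0.03   0.001 -1.   ] op 1.0 F [-1.1 -0.5 -0.6]
tool delta [-0.8 -9.2 22.4]
```

{"method": "send_rows", "body": {"increments": [[[0,-5,10],[0,-0.03,0],1],[[0,-3,10],[0,0,0],1],[[0,0,0],[0,0,0],1],[[0,0,0],[0,0,0],1]]}}

```text
time: 3.37
eef_pos: [638.9, -39.5, 84.8]
eef_rot: [0.993, 0.115, 0.002, 0.004]
ft_force: [0.9, -0.5, 0.3]
opening: 1.002
```

```bash
python3 g.py 637 -35.5 79
```

```text
3.37 [638.9 -39.5  84.8] toolx ang 13.2 tilt [ 0.005 -0.008 -1.   ] op 1.002 F [ 0.9 -0.5  0.3]
tool delta [-0.9 -4.4  5.8]
```

{"method": "send_rows", "body": {"increments": [[[-1,-4,5],[0,0,0],1],[[0,0,0],[0,0,0],1],[[0,0,0],[0,0,0],-1],[[0,0,0],[0,0,0],-1],[[0,0,0],[0,0,0],-1]]}}

```text
time: 3.78
eef_pos: [638.7, -36.4, 83.2]
eef_rot: [0.993, 0.115, 0.005, 0.005]
ft_force: [0.7, -0.4, 0.3]
opening: 0.603
```

{"method": "send_rows", "body": {"increments": [[[0,0,0],[0,0,0],-1],[[0,0,0],[0,0,0],-1],[[0,0,0],[0,0,0],-1],[[0,0,0],[0,0,0],-1],[[0,0,0],[0,0,0],-1]]}}

```text
time: 4.2
eef_pos: [638.7, -35.0, 84.1]
eef_rot: [0.993, 0.114, 0.005, 0.004]
ft_force: [-0.2, 1.2, 0.0]
opening: 0.167
```

```bash
python3 g.py 637 -35.5 79
```

```text
4.2 [638.7 -35.   84.1] toolx ang 13.1 tilt [ 0.011 -0.006 -1.   ] op 0.167 F [-0.2  1.2  0. ]
tool delta [-1.9  0.1  5.1]
```

```bash
cat > a.py <<'E'
from h import *
import sys
n=5;step=float(sys.argv[1]);H=np.array([570,-51.5]);
o=get_obs();p=np.array(o['eef_pos']);r=R.from_quat(o['eef_rot']);M=r.as_matrix()
d=p[:2]-H;ang=np.degrees(np.arctan2(d[1],d[0]));
print(round(o['time'],2),p.round(1),'ang',ang.round(1),'rad',np.hypot(*d).round(1),'wheel deg',((ang-193.5+90)%360-90).round(1),'op',round(o['opening'],3),'F',np.round(o['ft_force'],1),'tilt',M[:,2].round(3),'tx',np.degrees(np.arctan2(M[1,0],M[0,0])).round(1))
prev=np.array([p[0],p[1],82])
prev[2]=p[2]
for i in range(n):
    a=np.radians(ang-step*(i+1));t=np.array([*(H+70*np.array([np.cos(a),np.sin(a)])),p[2]])
    print(r.inv().apply(t-prev).round(1)[:2]);prev=t
E
python3 a.py 7
```

```text
4.2 [638.7 -35.   84.1] ang 13.5 rad 70.7 wheel deg 180.0 op 0.167 F [-0.2  1.2  0. ] tilt [ 0.011 -0.006 -1.   ] tx 13.1
[-1.2  8.5]
[-1.5  8.4]
[-2.5  8.2]
[-3.5  7.8]
[-4.4  7.3]
```

{"method": "send_rows", "body": {"increments": [[[-1,8.5,0],[0,0,0],-1],[[-1.5,8.5,0],[0,0,0],-1],[[-2.5,8,0],[0,0,0],-1],[[-3.5,8,0],[0,0,0],-1],[[-4.5,7,0],[0,0,0],-1]]}}

```text
time: 4.62
eef_pos: [635.7, -77.2, 84.1]
eef_rot: [0.993, 0.116, 0.006, 0.003]
ft_force: [-3.2, -0.4, 2.1]
opening: 0.164
```

```bash
python3 a.py 7
```

```text
4.62 [635.7 -77.2  84.1] ang -21.4 rad 70.5 wheel deg 145.1 op 0.164 F [-3.2 -0.4  2.1] tilt [ 0.013 -0.005 -1.   ] tx 13.3
[-5.7  6.4]
[-6.1  6. ]
[-6.8  5.2]
[-7.3  4.4]
[-7.8  3.4]
```

Tracks the arc well.

{"method": "send_rows", "body": {"increments": [[[-5.5,6.5,0],[0,0,0],-1],[[-6,6,0],[0,0,0],-1],[[-7,5,0],[0,0,0],-1],[[-7.5,4.5,0],[0,0,0],-1],[[-8,3.5,0],[0,0,0],-1]]}}

```text
time: 5.03
eef_pos: [604.6, -112.7, 84.0]
eef_rot: [0.993, 0.115, 0.004, 0.001]
ft_force: [-4.1, 5.8, 5.7]
opening: 0.164
```

```bash
python3 a.py 7
```

```text
5.03 [ 604.6 -112.7   84. ] ang -60.5 rad 70.3 wheel deg 106.0 op 0.164 F [-4.1  5.8  5.7] tilt [ 0.009 -0.    -1.   ] tx 13.2
[-8.4  1.6]
[-8.5  0.9]
[-8.5 -0.2]
[-8.5 -1.2]
[-8.2 -2.2]
```

{"method": "send_rows", "body": {"increments": [[[-8.5,1.5,0],[0,0,0],-1],[[-8.5,1,0],[0,0,0],-1],[[-8.5,0,0],[0,0,0],-1],[[-8.5,-1,0],[0,0,0],-1],[[-8,-2,0],[0,0,0],-1]]}}

```text
time: 5.45
eef_pos: [560.7, -120.7, 84.1]
eef_rot: [0.993, 0.114, 0.007, -0.002]
ft_force: [2.0, 7.3, 1.3]
opening: 0.163
```

```bash
python3 a.py 7
```

```text
5.45 [ 560.7 -120.7   84.1] ang -97.6 rad 69.8 wheel deg 68.9 op 0.163 F [2.  7.3 1.3] tilt [ 0.014  0.006 -1.   ] tx 13.1
[-7.9 -3.3]
[-7.3 -4.4]
[-6.7 -5.3]
[-6.  -6.1]
[-5.2 -6.8]
```

{"method": "send_rows", "body": {"increments": [[[-8,-3,0],[0,0,0],-1],[[-7.5,-4.5,0],[0,0,0],-1],[[-6.5,-5.5,0],[0,0,0],-1],[[-6,-6,0],[0,0,0],-1],[[-5,-7,0],[0,0,0],-1]]}}

```text
time: 5.87
eef_pos: [522.5, -102.1, 84.2]
eef_rot: [0.994, 0.113, 0.014, -0.001]
ft_force: [6.0, 1.5, -3.1]
opening: 0.17
```

```bash
python3 a.py 6.5
```

```text
5.87 [ 522.5 -102.1   84.2] ang -133.2 rad 69.4 wheel deg 33.3 op 0.17 F [ 6.   1.5 -3.1] tilt [ 0.027  0.006 -1.   ] tx 13.0
[-4.6 -6.5]
[-3.2 -7.2]
[-2.4 -7.6]
[-1.5 -7.8]
[-0.6 -7.9]
```

{"method": "send_rows", "body": {"increments": [[[-4.5,-6.5,0],[0,-0.01,0],-1],[[-3,-7,0],[0,0,0],-1],[[-2.5,-7.5,0],[0,0,0],-1],[[-1.5,-8,0],[0,0,0],-1],[[0,0,0],[0,0,0],-1]]}}

```text
time: 6.28
eef_pos: [504.8, -75.1, 84.2]
eef_rot: [0.994, 0.112, 0.014, 0.0]
ft_force: [4.0, 4.6, -1.5]
opening: 0.167
```

```bash
python3 a.py 3
```

```text
6.28 [504.8 -75.1  84.2] ang -160.1 rad 69.3 wheel deg 6.4 op 0.167 F [ 4.   4.6 -1.5] tilt [ 0.028  0.002 -1.   ] tx 12.9
[-1.  -3.6]
[-0.2 -3.7]
[ 0.  -3.7]
[ 0.2 -3.7]
[ 0.4 -3.6]
```

{"method": "send_rows", "body": {"increments": [[[-1,-4,0],[0,0,0],-1],[[0,-3,0],[0,0,0],-1],[[0,0,0],[0,0,0],-1],[[0,0,0],[0,0,0],-1]]}}

```text
time: 6.62
eef_pos: [502.6, -67.5, 84.2]
eef_rot: [0.994, 0.113, 0.016, 0.002]
ft_force: [2.9, -0.5, -2.6]
opening: 0.163
```

```bash
python3 a.py 3
```

```text
6.62 [502.6 -67.5  84.2] ang -166.6 rad 69.3 wheel deg -0.1 op 0.163 F [ 2.9 -0.5 -2.6] tilt [ 0.032  0.    -0.999] tx 12.9
[-0.7 -3.7]
[ 0.3 -3.7]
[ 0.5 -3.6]
[ 0.6 -3.6]
[ 0.8 -3.6]
```

{"method": "send_rows", "body": {"increments": [[[0,0,0],[0,0,0],0.2],[[0,0,0],[0,0,0],0.2],[[0,0,0],[0,0,0],0.2],[[0,0,0],[0,0,0],0.2],[[0,0,0],[0,0,0],0.2]]}}

```text
time: 7.03
eef_pos: [501.0, -68.6, 83.8]
eef_rot: [0.994, 0.112, 0.014, 0.002]
ft_force: [-0.8, -0.2, 0.1]
opening: 0.599
```

```bash
python3 g.py 502.6 -67.5 190
```

```text
7.03 [501.  -68.6  83.8] toolx ang 12.9 tilt [ 0.028 -0.001 -1.   ] op 0.599 F [-0.8 -0.2  0.1]
tool delta [   4.7    0.  -106.1]
```

{"method": "send_rows", "body": {"increments": [[[0,0,-20],[0,0,0],0.2],[[0,0,-30],[0,0,0],0.2],[[0,0,-35],[0,0,0],0.2],[[0,0,-35],[0,0,0],0.2],[[0,0,0],[0,0,0],0.2]]}}

```text
time: 7.45
eef_pos: [494.5, -68.2, 205.4]
eef_rot: [0.994, 0.112, 0.009, -0.0]
ft_force: [0.8, -0.9, 0.7]
opening: 0.597
```

{"method": "send_rows", "body": {"increments": [[[-30,20,-10],[0,0,0],0.2],[[-35,20,-10],[0,0,0],0.2],[[-35,20,-10],[0,0,0],0.2],[[-20,20,-10],[0,0,0],0.2],[[0,0,0],[0,0,0],0.2]]}}

```text
time: 7.87
eef_pos: [392.8, -176.5, 247.3]
eef_rot: [0.993, 0.115, 0.011, 0.003]
ft_force: [0.4, 0.1, 0.9]
opening: 0.599
```

```bash
python3 g.py
python3 - <<'E'
from h import *
for c in ['top','scene']:
    p,d,X=cloud(c);cv2.imwrite(f'pics/{c}9.png',p[:,:,::-1])
    for q in ['peg','hub','port']: print(c,q,[(np.round(r['xyz'],1),round(r['conf'],2)) for r in pinpoint(q,c)][:2])
    x,y,z=np.moveaxis(X,-1,0)
    m=(abs(z-111)<7)&(abs(x-500)<30)&(abs(y+68)<30)
    if m.any(): print(m.sum(),np.median(X[m],0))
E
```

```text
7.87 [ 392.8 -176.5  247.3] toolx ang 13.3 tilt [ 0.023 -0.003 -1.   ] op 0.599 F [0.4 0.1 0.9]
top peg [(array([499.9, -67.5,  92. ]), 0.63)]
top hub [(array([565.5, -54.3,  62.8]), 0.67)]
top port [(array([556.9,  -5.3,  62.6]), 0.95), (array([564.5, -51.2,  61.4]), 0.74)]
101 [499.39281712 -67.39789433 112.24865022]
scene peg [(array([502.6, -70.5,  91.8]), 0.55)]
scene hub [(array([569.8, -52.1,  65.9]), 0.75)]
scene port [(array([551.5,  -2.7,  63.8]), 0.57)]
77 [503.48152431 -70.14956837 111.90710268]
```

View pics/top9.png

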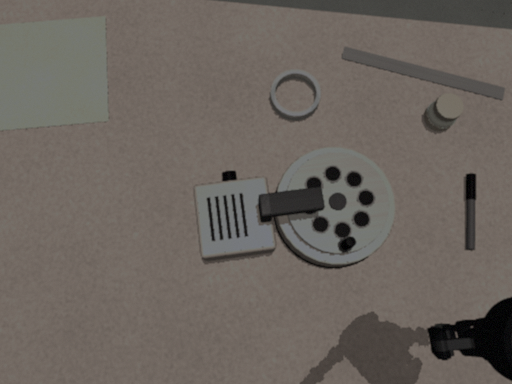

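The top picture shows the peg at pixel (348, 243), a quarter turn anticlockwise of the tube, which is at about (310, 200). The hub is at (338, 201), and the arm is well clear of everything.

```bash
python3 -c "
from cell import *
o=get_obs();print(o['time'],abs(o['joint_vel']).max() if hasattr(o['joint_vel'],'max') else max(map(abs,o['joint_vel'])))
print(close_job())"
```

```text
8.2667 0.005259785519814304
the job is handed in; nothing more can be done
None
```

I turned the wheel four clicks clockwise by pinching the peg and carrying it half a turn. Then I let go and moved the arm clear, and handed the job in at 8.3 s.

- **Final position:** after release the peg was at about 194° around the hub. The target was 193.5°, worked out from the lamp block's direction, so the wheel is within about 1° of filter number three. The top and scene cameras agreed to about 4 mm.
- **Force and clearance:** wrist force stayed below about 10 N in every reading. At hand-in the arm was standing still, and in the last top picture it was well away from the light.
- **Failed or disagreeing checks:** none failed at the end. In the first scene picture the network's best guess for the peg was actually the hub. Its second guess matched the other views, and I used that position.

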